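# Shut the biscuit jar airtight

### The arm

A 6-joint arm with a two-finger parallel gripper is mounted at the origin on a cart in front of the work surface, level with it; the furniture and walls round the work are solid. World frame = base frame: x ahead of the robot, y to its left, z up, the work surface at z = 0. Lengths are in m, angles in rad, forces in N, time in s.
With the tool pointing down it reaches from about 0.35 to 0.85 m from the base axis. Payload 8.1 kg.
Tool frame: the origin (TCP) lies at the centre of the arm's flange, where the gripper is bolted on; the fingertips stand 186 mm ahead of it and the grasp point (between the pads) lies 167 mm ahead of it (robot.grasp_offset is the distance from the TCP to the grasp point, in m); z points along the fingers, y is the line along which they close (so a half turn about z gives the same grasp; the last joint's range is limited). The gripper opens to 93 mm and grips with 3 to 60 N. Pads are 15 mm wide; open, the fingers measure 128 mm over their backs; the gripper's body (75 mm by 188 mm) begins 65 mm behind the grasp point.
Start: joints at [1.108, 0.13, 1.488, -0, 1.523, -0.085], TCP at [0.221, 0.558, 0.405] pointing down, gripper open.
Joint ranges: [-2.96, 2.96], [-0.89, 2.26], [0.02, 2.5], [-1.34, 4.48], [0, 2.73], [-2.66, 2.66]. Speed limits (rad/s): [2.39, 2.39, 2.79, 3.14, 3.14, 3.14].

### API

Orientations are given as a rotation vector (axis times angle).
In Python, from plant import robot gives the robot as it stands.
- The arm moves only by the tool drive_tool, never from a script. Its argument "moves" is one flat list of numbers, 7 for each row, row after row: the finger opening in mm, from 0 to 93, then the shift along the tool's x, y, z in mm, then the turn, a rotation vector about the tool's x, y, z in degrees. A call has 1 to 8 rows; each row shifts and turns the commanded pose from where the row before left it, along the tool's axes as they then stand; what a row does not reach is not made up. A row lasts 1/10 s, in which the tool goes at most 50 mm and 8.59 degrees, less where a joint would pass 70% of its speed; a pose out of reach is approached as far as the arm can. A call is refused whole if a number of a shift passes 50 or a number of a turn 8.59, either way. A call with a gripper value outside its range is refused whole. The fingers move at their own pace and stop on an object; "grip_force" is the grip in N (left out, the last holds). Time passes only in rows, so rows that do not move let the fingers close. It gives the time, the measured TCP pose, the force, the opening and the grip force at its end, in the units of the state.
- robot.read_state(): the state, without advancing time (a new reading comes with each control period).
- robot.read_camera(name): name is "scene" or "top" or "wrist"; returns a dict with "color" (420x560x3 uint8, red, green, blue), "depth" (420x560 float32, m along the optical axis (not along the pixel's ray), 0 where there is no reading), "mtx" (3x3 intrinsics, pixels), "R" (3x3) and "t" (3): a world point X has camera coordinates R X + t. Camera axes: x right, y down, z forward; pixel columns grow to the right and rows downward; lengths in m; the calibration is good to about 2 mm. A picture is of the moment at which its call begins.
- robot.close_job(): hands the job in; it is judged then, once.
The state is a dict: "t": time; "q": joint angles; "dq": joint speeds; "joint_torque": joint torques, N m; "tool_pos": TCP position; "orientation": TCP orientation; "force": force on the tool from outside, world axes, zero at the start; "wrist_torque": the same for the moment, N m; "opening": finger opening in m; "gripper_force": force on a finger pad.
Only numpy, scipy, OpenCV 4.12 (cv2) and the standard library are available. Lean on these libraries where they do the work, as an engineer would, in place of code of your own. Each camera call takes 0.05 s, during which the arm holds its last target. There are 200 camera calls.

### The job

The square biscuit jar stands open and its push-button lid lies beside it on the worktop. Lift the lid by its raised button, set it fully home in the mouth of the jar with the button still up, let go, then press the button down until it clicks and stays down, so the biscuits keep crisp. Work gently: never bear on the jar with more than about 2 kg of push (20 N), and leave the jar and everything else standing where it is.

Things in the scene. Friction and masses are not known exactly. Their poses are not given: they have to be found in the camera images.
- jar: open square jar of clear plastic, 108 x 108 mm outside with rounded corners, 150 mm high, walls 4 mm (mouth 100 x 100 mm), about 0.85 kg with the stacks of round biscuits in it (they reach at most 100 mm up); loose, upright. Origin: centre of its underside; z up, x and y square to its walls
- lid: white square lid, 0.2 kg, right way up. Plug below: 97 x 97 mm, 14 mm deep, lowest 8 mm tapered to 91 x 91; 1.5 mm to spare on each side in the mouth, any quarter turn fits. Flange above: 112 x 112 mm, 12 mm thick; it rests on the rim when home (lid origin 136 mm above the jar's). Round push button on top, 46 mm across. Origin: centre of plug's underside; z up, x, y square to its sides
- lid_deck (a point): point on the lid's axis at the height of its flat upper face (the deck), 26 mm above the lid's origin. The button's stop lies 3.5 to 10 mm above this deck, different from lid to lid, and has to be felt; a button let go before the snap rises again by 5 mm or more, one that has clicked stays down
- button_top (a point): centre of the button's upper face. Button up, it stands 11 to 22 mm above the deck, with up to 4 mm of slack under a light drag of 2 N, so its height does not tell where it clicks. Pressed, its resistance climbs to a peak of 10 to 14 N, then it gives way, snaps down 1 to 2 mm and stops dead. Pressing on against the stop only loads the jar. Pulling a raised button up only takes up slack
- mug: mug with dark and light stripes, 81 x 116 x 94 mm, behind the work; not to be disturbed. Origin: centre of its underside
- salt_shaker: small salt shaker, 44 mm across, 90 mm high, behind the middle of the work (a like one far left at the back is fixed); not to be disturbed. Origin: centre of its underside
- food_tub: food tub with a lid, 99 x 139 x 56 mm, at the right front; not to be disturbed. Origin: centre of its underside
There are look-alikes about, which are no part of the job. There is more than one size of the lid; the job needs the larger. Leave any red look-alike of the jar alone.

How it is judged:
By the outcome, as a careful person would: the job done as asked, in the order asked, and still so for the second after the job is handed in, with the robot touching nothing.
It also fails if it takes over 51 s, if anything falls off the work surface, if the arm or the gripper's body presses on something with over 40 N, if the wrist force passes 120 N, or if a joint passes its speed limit or range.

## Working session

There is one attempt and no reset: what is moved stays moved. The work goes in short steps, Python scripts to look and compute and a tool call to move; the robot and the scene stay as the last step left them, time stands still between calls to the robot, and variables do not carry over. Pictures are saved under pics/ and viewed, at most 10 in all, crops included, and the job is handed in when it is done.

Besides the shell and the picture viewer there is one more tool, called after "Request:" by a JSON object that holds its "name" and its "arguments", one argument or row to a line. drive_tool: Moves the arm, as the interface text tells. Its arguments: {"type":"object","properties":{"moves":{"type":"array","items":{"type":"number"}},"grip_force":{"type":"number"}},"required":["moves"]}

```bash
mkdir -p pics
cat > h.py <<'E'
import numpy as np,cv2
from scipy.spatial.transform import Rotation as Ro
from plant import robot
def pts(c):
    d=c["depth"];v,u=np.mgrid[:d.shape[0],:d.shape[1]]
    K=c["mtx"];P=np.stack([(u-K[0,2])/K[0,0]*d,(v-K[1,2])/K[1,1]*d,d],-1)
    return (P-c["t"])@c["R"]
def save(c,n): cv2.imwrite(f"pics/{n}.png",c["color"][:,:,::-1])
def cast(c,uv,z):
    r=np.linalg.inv(c["mtx"])@np.array([uv[0],uv[1],1.]);r=c["R"].T@r;o=-c["R"].T@c["t"]
    return o+r*(z-o[2])/r[2]
E
python3 - <<'E'
from h import *
a=robot.read_camera("scene");b=robot.read_camera("top")
save(a,"s1");save(b,"t1")
np.savez("c1.npz",**{"s_"+k:v for k,v in a.items()},**{"t_"+k:v for k,v in b.items()})
s=robot.read_state();print(s)
print(-b["R"].T@b["t"],b["R"],b["mtx"],-a["R"].T@a["t"])
E
```

```text
{'t': 0.1, 'q': array([ 1.10759116e+00,  1.31085473e-01,  1.48916963e+00,  3.10950568e-05,
        1.52300702e+00, -8.53569762e-02]), 'dq': array([ 0.00013839, -0.00331967, -0.00195723,  0.00208749,  0.00057883,
        0.00110662]), 'joint_torque': array([ 2.49956047e-04, -5.61340141e+01, -4.93096733e+01,  7.70209450e-02,
        2.90484040e-02,  9.12338578e-06]), 'tool_pos': array([0.22120982, 0.55751083, 0.40379261]), 'orientation': array([-5.89909760e-01, -3.08521892e+00,  2.51076913e-03]), 'force': array([ 0.51330336, -0.06307651,  0.38422541]), 'wrist_torque': array([ 0.02134733, -0.01097039, -0.05076712]), 'gripper_force': 0.0, 'opening': 0.09315448544174675}
[ 0.33769687 -0.00581342  1.25340183] [[ 0.01667245 -0.99984918 -0.00486372]
 [-0.98685398 -0.01567329 -0.16085261]
 [ 0.16075211  0.00748159 -0.98696646]] [[409.11608937   0.         274.49394874]
 [  0.         409.11608937 211.94753322]
 [  0.           0.           1.        ]] [-0.20305471 -1.10759601  0.81455288]
```

View pics/s1.png

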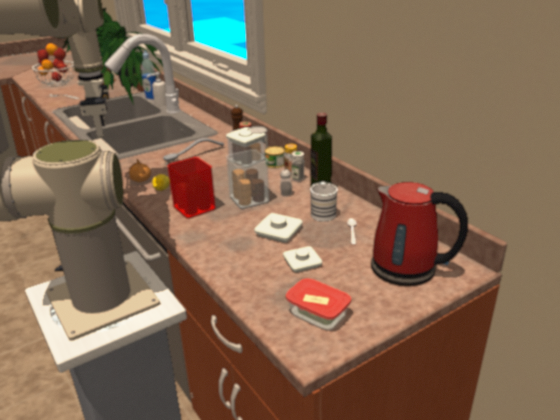

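View pics/t1.png

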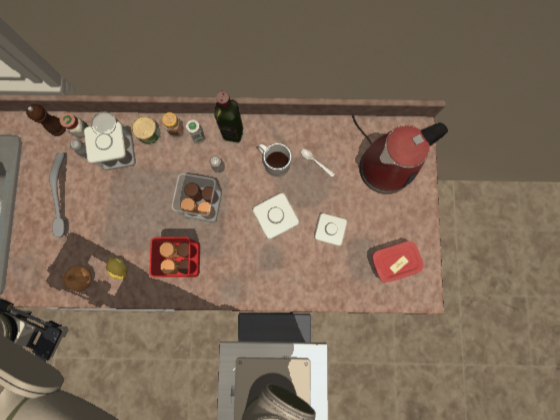

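The scene shows the open clear jar at top-view px (197,198). The larger lid is at (276,216), the smaller at (331,229), the red jar at (175,258) and the shaker at (216,163). I'll measure the lid and the jar next.

Run:
```python
from h import *
z=np.load("c1.npz");b={k[2:]:z[k] for k in z if k[:2]=="t_"}
P=pts(b);im=b["color"].astype(int)
m=((im.min(-1)>150)&(im.max(-1)-im.min(-1)<45)).astype(np.uint8)
m[:,:240]=0;m[:180]=0;m[245:]=0;m[:,360:]=0
for c in cv2.findContours(m,0,2)[0]:
    if cv2.contourArea(c)<300: continue
    q=cv2.boxPoints(cv2.minAreaRect(c)); w=np.array([cast(b,p,.026) for p in q])
    print("lid",w.mean(0),np.linalg.norm(w[1]-w[0]),np.linalg.norm(w[2]-w[1]),np.degrees(np.arctan2(*(w[1]-w[0])[1::-1])))
for u,v in [(276,215),(270,225),(283,208),(331,228)]: print(u,v,P[v,u])
# jar
s=P[165:230,165:230];zz=s[...,2]
k=(zz>.135)&(zz<.165);print("rim pts",k.sum())
if k.sum()>20:
    r=cv2.minAreaRect(s[k][:,:2].astype(np.float32)*1000);print(r)
cv2.imwrite("pics/j1.png",np.hstack([cv2.resize(b["color"][165:235,160:235,::-1],None,fx=5,fy=5,interpolation=2),cv2.resize(b["color"][180:250,245:320,::-1],None,fx=5,fy=5,interpolation=2)]))
# footprint of jar base and mid heights
k=(zz>.01)&(zz<.2);print(np.histogram(zz[k],bins=10))
```

```text
lid [ 0.48831244 -0.16669032  0.026     ] 0.08373562179519277 0.08267974372456662 -13.878705726354374
lid [0.52697092 0.00054962 0.026     ] 0.11096068689105416 0.109696750479175 -60.98069864769703
276 215 [ 0.52513683 -0.00131344  0.04633289]
270 225 [0.49704563 0.01636285 0.02876719]
283 208 [ 0.54928463 -0.02212742  0.03125907]
331 228 [ 0.4891931  -0.16571246  0.04230955]
rim pts 348
((565.1915283203125, 227.52931213378906), (109.79589080810547, 108.3337631225586), 81.13318634033203)
(array([ 62,  96, 128, 144, 380, 377, 247, 130, 145, 289]), array([0.010021  , 0.02448523, 0.03894946, 0.05341369, 0.06787792,
       0.08234215, 0.09680638, 0.11127061, 0.12573484, 0.14019907,
       0.1546633 ]))
```

View pics/j1.png

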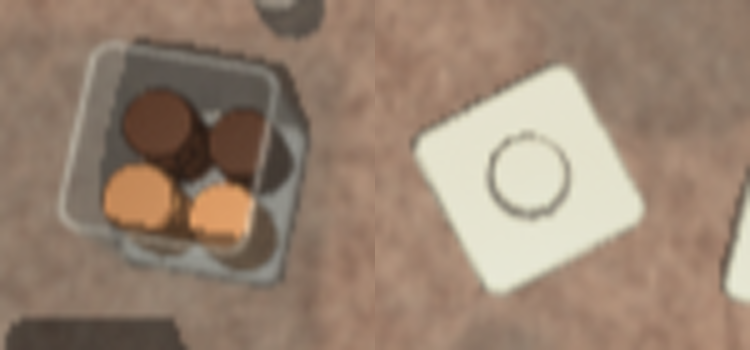

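The top view gives the lid at (0.527, 0.000), turned 29°, with the button top about 20 mm above the deck. The jar is at (0.565, 0.2275), turned -8.9°. I'll move over the lid.

Request:
{"name": "drive_tool", "arguments": {
  "moves": [80,-35,-29,0,0,0,0,80,-35,-29,0,0,0,0,80,-35,-29,0,0,0,0,80,-35,-29,0,0,0,0,80,-35,-29,0,0,0,0,80,-35,-29,0,0,0,0,80,-35,-29,0,0,0,0,80,-35,-29,0,0,0,0],
  "grip_force": 20
}}

```text
t: 0.9
tool_pos: [0.3963, 0.237, 0.4045]
orientation: [-0.589, -3.086, 0.0]
force: [1.3, -0.2, -0.2]
opening: 0.0799
gripper_force: 0.0
```

Request:
{"name": "drive_tool", "arguments": {
  "moves": [80,-35,-29,0,0,0,0,80,-35,-29,0,0,0,0,80,-35,-29,0,0,0,0,80,-35,-29,0,0,0,0,80,-35,-29,0,0,0,0,80,-35,-29,0,0,0,0,80,0,0,0,0,0,0,80,0,0,0,0,0,0]
}}

```text
t: 1.7
tool_pos: [0.5271, -0.0013, 0.404]
orientation: [-0.593, -3.083, -0.0]
force: [-0.3, 1.1, -0.1]
opening: 0.0801
gripper_force: 0.0
```

```bash
cat >> h.py <<'E'
def rel(x,y,s=None):
    s=s or robot.read_state();R=Ro.from_rotvec(s["orientation"])
    print("t",s["t"],"pos",s["tool_pos"],"F",s["force"],"q6",s["q"][5],"open",s["opening"],"gf",s["gripper_force"])
    print("yaw of tool y",np.degrees(np.arctan2(*R.as_matrix()[1::-1,1])),"tilt",R.as_matrix()[:,2])
    print("shift mm",R.inv().apply(np.array([x,y,s["tool_pos"][2]])-s["tool_pos"])*1000)
E
python3 - <<'E'
from h import *
rel(.527,.0005)
w=robot.read_camera("wrist");save(w,"w1");P=pts(w);im=w["color"].astype(int)
m=((im.min(-1)>150)&(im.max(-1)-im.min(-1)<45)).astype(np.uint8)
for c in cv2.findContours(m,0,2)[0]:
    if cv2.contourArea(c)<3000: continue
    q=cv2.boxPoints(cv2.minAreaRect(c)); v=np.array([cast(w,p,.026) for p in q])
    print("lid",v.mean(0),np.linalg.norm(v[1]-v[0]),np.linalg.norm(v[2]-v[1]),np.degrees(np.arctan2(*(v[1]-v[0])[1::-1])))
k=np.linalg.norm(P[...,:2]-[.527,.0005],axis=-1)
d=P[(k>.035)&(k<.048)][:,2];print("deck z",np.median(d))
bt=(k<.035)&(P[...,2]>np.median(d)+.006)&(P[...,2]<.08);print("button",bt.sum(),np.median(P[bt],0))
E
```

```text
t 1.7 pos [ 0.52705694 -0.00133565  0.4039745 ] F [-0.33301803  1.07161614 -0.11704616] q6 -1.2905462233073481 open 0.08005881742913869 gf 0.0
yaw of tool y 68.21673549101969 tilt [-1.59658836e-03  4.23134498e-04 -9.99998636e-01]
shift mm [7.34071750e-01 1.68344118e+00 8.67628117e-04]
lid [ 0.48835566 -0.16676618  0.026     ] 0.08522468668653384 0.08164914074890119 76.26538774158932
deck z 0.31598021013450506
button 0 [nan nan nan]
  return _methods._mean(a, axis=axis, dtype=dtype,
  ret = um.true_divide(
```

View pics/w1.png

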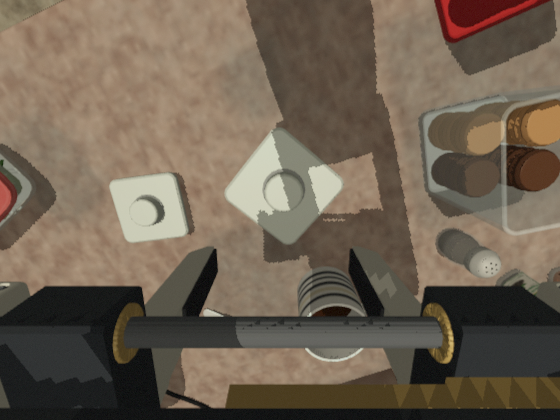

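The wrist view shows the lid at (284,187) with its button at (283,190), half in shadow, so I'll use depth to refine its position.

Run:
```python
from h import *
w=robot.read_camera("wrist");P=pts(w)
roi=np.zeros(P.shape[:2],bool);roi[120:250,215:350]=1
z=P[...,2]
deck=roi&(z>.018)&(z<.034);print("deckz",np.median(z[deck]),deck.sum())
L=roi&(z>.018)&(z<.06)
c=max(cv2.findContours(L.astype(np.uint8),0,1)[0],key=cv2.contourArea)
q=cv2.boxPoints(cv2.minAreaRect(c));v=np.array([cast(w,p,.026) for p in q])
print("lid",v.mean(0),np.linalg.norm(v[1]-v[0]),np.linalg.norm(v[2]-v[1]),np.degrees(np.arctan2(*(v[1]-v[0])[1::-1])))
b=roi&(z>.0365)&(z<.06);print("button n",b.sum(),"z",np.percentile(z[b],[10,50,90]))
c=max(cv2.findContours(b.astype(np.uint8),0,1)[0],key=cv2.contourArea)
(u,vv),r=cv2.minEnclosingCircle(c);print(u,vv,r,cast(w,(u,vv),np.median(z[b])), "dia mm",2*r*np.median(w["depth"][b])/w["mtx"][0,0]*1e3)
```

```text
deckz 0.026011991780138643 6801
lid [5.27711585e-01 2.96804400e-04 2.60000000e-02] 0.10964226886966343 0.10919726288189233 118.26549801164958
button n 1182 z [0.04405949 0.04557072 0.04659819]
282.46966552734375 191.76913452148438 19.549957275390625 [ 5.25981240e-01 -4.78964548e-05  4.55707222e-02] dia mm 45.150216274940554
```

Request:
{"name": "drive_tool", "arguments": {
  "moves": [80,0.7,1.6,35,0,0,0,80,0,0,40,0,0,0,80,0,0,40,0,0,0,80,0,0,35,0,0,0,80,0,0,20,0,0,0,80,0,0,15,0,0,0,80,0,0,0,0,0,0],
  "grip_force": 20
}}

```text
t: 2.5
tool_pos: [0.5257, 0.0025, 0.2178]
orientation: [-0.587, -3.083, 0.0]
force: [-0.3, 0.9, 0.6]
opening: 0.0799
gripper_force: 0.0
```

Run:
```python
from h import *
rel(.527,.0002)
```

```text
t 2.5 pos [0.52566477 0.00246184 0.21778589] F [-0.32873145  0.87874491  0.63041636] q6 -1.2875386065420644 open 0.07986436457899851 gf 0.0
yaw of tool y 68.44610499559766 tilt [-3.59484901e-03  4.10135331e-04 -9.99993454e-01]
shift mm [-2.07279421 -1.61314051 -0.00572759]
```

Request:
{"name": "drive_tool", "arguments": {
  "moves": [80,-2,-1.6,1,0,0,0,80,0,0,0,0,0,0,40,0,0,0,0,0,0,40,0,0,0,0,0,0,40,0,0,0,0,0,0,40,0,0,0,0,0,0,40,0,0,0,0,0,0,40,0,0,0,0,0,0],
  "grip_force": 20
}}

```text
t: 3.3
tool_pos: [0.5282, -0.001, 0.2188]
orientation: [0.59, 3.086, -0.0]
force: [-0.2, -0.4, 1.1]
opening: 0.0454
gripper_force: 20.0
```

Run:
```python
from h import *
rel(.527,.0002)
```

```text
t 3.3 pos [ 0.52821116 -0.00096258  0.21880962] F [-0.16994304 -0.35357218  1.09160504] q6 -1.2917702073198267 open 0.04544543242962595 gf 19.999857544898987
yaw of tool y 68.35061116621587 tilt [ 2.53580199e-05 -1.02069435e-04 -9.99999994e-01]
shift mm [ 1.55462700e+00  6.33740051e-01 -1.49376206e-04]
```

Request:
{"name": "drive_tool", "arguments": {
  "moves": [40,0,0,-5,0,0,0,40,0,0,-15,0,0,0,40,0,0,-30,0,0,0,40,0,0,-40,0,0,0,40,0,0,-40,0,0,0,40,0,0,-40,0,0,0,40,0,0,-20,0,0,0,40,0,0,0,0,0,0]
}}

```text
t: 4.1
tool_pos: [0.529, -0.0009, 0.4142]
orientation: [0.588, 3.078, 0.001]
force: [0.6, 0.1, -2.1]
opening: 0.0455
gripper_force: 20.0
```

Run:
```python
from h import *
rel(.565,.2275)
w=robot.read_camera("top");P=pts(w);save(w,"t2")
a=robot.read_camera("scene");save(a,"s2");
# jar rim: depth
s=P[165:230,165:230];k=(s[...,2]>.14)&(s[...,2]<.16)
print(cv2.minAreaRect(s[k][:,:2].astype(np.float32)*1000),np.median(s[k],0))
```

```text
t 4.1 pos [ 0.52896997 -0.00092525  0.41415247] F [ 0.59026506  0.09660686 -2.06540806] q6 -1.2917821274499046 open 0.04546045239948292 gf 19.99968856573105
yaw of tool y 68.3596161583042 tilt [ 8.17205464e-03 -8.14122797e-04 -9.99966277e-01]
shift mm [5.07505323e+01 2.25611676e+02 1.08473213e-01]
((565.0257568359375, 227.44000244140625), (108.72464752197266, 108.50715637207031), 81.51089477539062) [0.56817991 0.23097325 0.14903541]
```

View pics/s2.png

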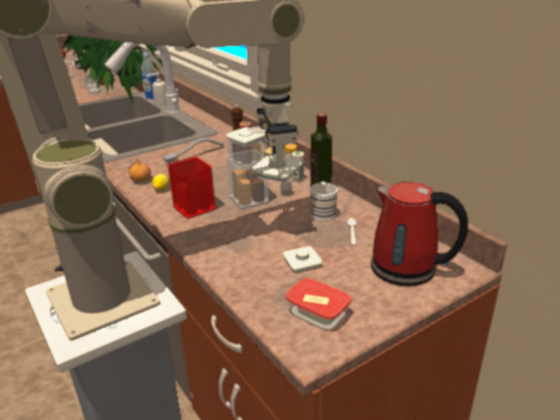

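The lid is held about 190 mm up and clear of everything. I'll carry it over the jar, then turn it +37.4° about tool z.

Request:
{"name": "drive_tool", "arguments": {
  "moves": [40,5,22,0,0,0,0,40,8,36,0,0,0,0,40,10,43,0,0,0,0,40,10,43,0,0,0,0,40,8,38,0,0,0,0,40,6,28,0,0,0,0,40,3.7,15.6,0,0,0,4,40,0,0,0,0,0,7]
}}

```text
t: 5.0
tool_pos: [0.5635, 0.2297, 0.4053]
orientation: [-0.882, -3.011, 0.003]
force: [-1.0, -0.6, -2.3]
opening: 0.0455
gripper_force: 20.0
```

Request:
{"name": "drive_tool", "arguments": {
  "moves": [40,0,0,0,0,0,7,40,0,0,0,0,0,7,40,0,0,0,0,0,7,40,0,0,0,0,0,5.4,40,0,0,0,0,0,0,40,0,0,0,0,0,0,40,0,0,0,0,0,0,40,0,0,0,0,0,0]
}}

```text
t: 5.8
tool_pos: [0.5642, 0.2275, 0.4083]
orientation: [-1.546, -2.734, 0.001]
force: [0.3, 0.3, -2.4]
opening: 0.0452
gripper_force: 20.0
```

Run:
```python
from h import *
rel(.565,.2275)
w=robot.read_camera("wrist");save(w,"w3");np.savez("w3.npz",**w)
b=robot.read_camera("top");save(b,"t3");np.savez("t3.npz",**b)
cv2.imwrite("pics/w3t3.png",np.hstack([cv2.resize(w["color"],None,fx=.8,fy=.8)[:,:,::-1],cv2.resize(b["color"][130:270,130:270],(336,336),interpolation=2)[:,:,::-1]]))
```

```text
t 5.8 pos [0.56420537 0.22745571 0.40828285] F [ 0.25648533  0.27764432 -2.35540879] q6 -0.2426286383740963 open 0.04519653554309232 gf 19.999758303165436
yaw of tool y 31.030615636917315 tilt [-6.21454518e-04 -2.18447818e-04 -9.99999783e-01]
shift mm [-3.71672691e-01  7.03745280e-01 -5.03502227e-04]
```

View pics/w3t3.png

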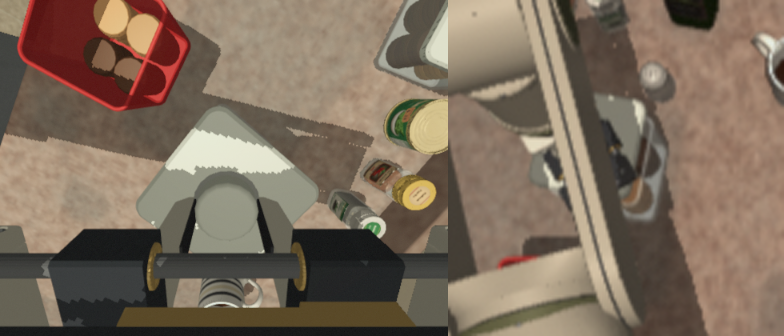

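The wrist view shows the held lid level, with three corners visible at about (138,205), (215,108) and (318,192) in the 0.8-scale picture. I'll get the lid's pose from its two full edges.

```bash
cat >> h.py <<'E'
def lidpose(w,tcp,yaw0=-8.7):
    P=pts(w);z=P[...,2];k=np.linalg.norm(P[...,:2]-tcp[:2],axis=-1)
    c0=z[(k>.04)&(k<.055)&(z>.1)&(z<.26)];zd=np.median(c0)
    M=((k<.095)&(abs(z-zd)<.006)).astype(np.uint8)
    M=cv2.morphologyEx(M,2,np.ones((5,5)))
    C=max(cv2.findContours(M,0,1)[0],key=cv2.contourArea)[:,0]
    p=np.array([cast(w,q,zd)[:2] for q in C])-tcp[:2]
    t=np.radians(yaw0);A=np.array([[np.cos(t),np.sin(t)],[-np.sin(t),np.cos(t)]]);l=p@A.T*1000
    print("deck z",zd)
    for ax in (0,1):
        for sg in (1,-1):
            e=l[:,ax]*sg;o=l[:,1-ax]
            mm=(e>48)&(abs(o)<44)
            if mm.sum()<15: continue
            mx=np.median(e[mm]);mm&=abs(e-mx)<4
            f=np.polyfit(o[mm],l[mm,ax],1)
            print("axis","xy"[ax],sg,"edge at",f[1],"n",mm.sum(),"span",np.ptp(o[mm]),"slope deg",np.degrees(np.arctan(f[0]))*(1 if ax else -1),"res",np.std(l[mm,ax]-np.polyval(f,o[mm])))
E
python3 - <<'E'
from h import *
lidpose(dict(np.load("w3.npz")),np.array([.5642,.2275]))
# jar rim line fit from first top image
z=np.load("c1.npz");b={k[2:]:z[k] for k in z if k[:2]=="t_"}
P=pts(b)[165:230,165:230];k=(P[...,2]>.143)&(P[...,2]<.157);p=P[k][:,:2]-[.565,.2275]
for y in (-8.9,-8.5):
    t=np.radians(y);A=np.array([[np.cos(t),np.sin(t)],[-np.sin(t),np.cos(t)]]);l=p@A.T*1000
    for ax in (0,1):
        for sg in (1,-1):
            m=(l[:,ax]*sg>45)&(abs(l[:,1-ax])<45);f=np.polyfit(l[m,1-ax],l[m,ax],1);print(y,"xy"[ax],sg,f[1],m.sum(),np.degrees(np.arctan(f[0]))*(1 if ax else -1))
E
```

```text
deck z 0.21474971933508463
axis x 1 edge at 50.62663636664757 n 34 span 22.994225384118877 slope deg -4.464473212177675 res 0.7941846794710936
axis x -1 edge at -55.479628772915035 n 115 span 87.34424599849771 slope deg 0.15792027329297786 res 0.2757819146633337
axis y 1 edge at 56.36928044099931 n 128 span 86.82910574831548 slope deg -0.26082401803943195 res 0.678930958792323
axis y -1 edge at -44.4220390144671 n 28 span 15.55055945059846 slope deg 11.687292254866717 res 0.7592655653433331
-8.9 x 1 51.39641846334803 60 -0.2658277661329729
-8.9 x -1 -52.074550159307094 57 0.08927664131641293
-8.9 y 1 51.014097373448536 65 -0.38102433934186736
-8.9 y -1 -52.320810983609256 58 -0.022202977403653963
-8.5 x 1 51.39932638661921 60 -0.6646714215607475
-8.5 x -1 -52.07526995520751 57 -0.309707176557113
-8.5 y 1 51.04150366231175 64 -0.6899683751934662
-8.5 y -1 -52.31986287440844 58 -0.4514926567244325
```

Request:
{"name": "drive_tool", "arguments": {
  "moves": [40,-0.7,-0.6,8,0,0,0.3,40,0,0,12,0,0,0,40,0,0,10,0,0,0,40,0,0,5,0,0,0,40,0,0,0,0,0,0,40,0,0,0,0,0,0]
}}

```text
t: 6.5
tool_pos: [0.5641, 0.2266, 0.3736]
orientation: [-1.555, -2.729, 0.0]
force: [1.5, 0.2, -2.4]
opening: 0.0455
gripper_force: 20.0
```

Run:
```python
from h import *
rel(.564,.2266)
w=robot.read_camera("wrist");lidpose(w,robot.read_state()["tool_pos"],-9)
```

```text
t 6.5 pos [0.56412091 0.22661503 0.37361413] F [ 1.45812833  0.16220235 -2.3510535 ] q6 -0.23744622749337888 open 0.04550273966514447 gf 19.999684989452362
yaw of tool y 30.658519843072153 tilt [-2.95759451e-04 -4.64598549e-05 -9.99999955e-01]
shift mm [ 4.87266918e-02 -1.11675512e-01  3.64592782e-05]
deck z 0.18010926130305904
axis x 1 edge at 50.92503279424932 n 31 span 22.992384509597763 slope deg -4.0691326980780405 res 0.8662105143208444
axis x -1 edge at -55.51831647401194 n 116 span 87.32380299244532 slope deg -0.14348013611685229 res 0.38767600266350666
axis y 1 edge at 56.58095091551373 n 117 span 86.83793264699045 slope deg -0.016211771228297162 res 0.4064209371663639
axis y -1 edge at -49.254561606885346 n 25 span 15.45814747114613 slope deg 4.649345737663858 res 0.7940948651660976
```

Request:
{"name": "drive_tool", "arguments": {
  "moves": [40,0,0,3,0,0,0,40,0,0,2,0,0,0,40,0,0,1,0,0,0,40,0,0,1,0,0,0,40,0,0,1,0,0,0,40,0,0,0,0,0,0]
}}

```text
t: 7.15
tool_pos: [0.5641, 0.2266, 0.3655]
orientation: [-1.555, -2.729, 0.0]
force: [0.2, -0.3, -1.8]
opening: 0.0455
gripper_force: 20.0
```

Request:
{"name": "drive_tool", "arguments": {
  "moves": [40,0,0,1,0,0,0,40,0,0,1,0,0,0,40,0,0,1,0,0,0,40,0,0,0,0,0,0]
}}

```text
t: 7.55
tool_pos: [0.5641, 0.2266, 0.3625]
orientation: [-1.555, -2.729, 0.0]
force: [-0.3, 0.4, -0.9]
opening: 0.0456
gripper_force: 20.0
```

Request:
{"name": "drive_tool", "arguments": {
  "moves": [40,0,0,1,0,0,0,40,0,0,1,0,0,0,40,0,0,0,0,0,0]
}}

```text
t: 7.85
tool_pos: [0.5641, 0.2266, 0.3605]
orientation: [-1.555, -2.729, 0.0]
force: [0.6, 0.7, -2.6]
opening: 0.0454
gripper_force: 20.0
```

Request:
{"name": "drive_tool", "arguments": {
  "moves": [40,0,0,1,0,0,0,40,0,0,1,0,0,0,40,0,0,0,0,0,0]
}}

```text
t: 8.15
tool_pos: [0.5641, 0.2266, 0.3585]
orientation: [-1.555, -2.729, 0.0]
force: [0.4, -1.1, -2.3]
opening: 0.0453
gripper_force: 20.0
```

Request:
{"name": "drive_tool", "arguments": {
  "moves": [40,0,0,1,0,0,0,40,0,0,0,0,0,0]
}}

```text
t: 8.35
tool_pos: [0.5641, 0.2266, 0.3576]
orientation: [-1.555, -2.729, 0.0]
force: [0.1, -0.6, -1.8]
opening: 0.0457
gripper_force: 20.0
```

Request:
{"name": "drive_tool", "arguments": {
  "moves": [40,0,0,1,0,0,0,40,0,0,0,0,0,0]
}}

```text
t: 8.55
tool_pos: [0.5641, 0.2266, 0.3566]
orientation: [-1.555, -2.73, 0.0]
force: [-0.2, -0.5, -2.6]
opening: 0.0455
gripper_force: 20.0
```

Run:
```python
from h import *
rel(.564,.2266)
w=robot.read_camera("wrist");lidpose(w,robot.read_state()["tool_pos"],-9)
```

```text
t 8.55 pos [0.56409774 0.2265773  0.35658067] F [-0.2158396  -0.515117   -2.59758342] q6 -0.2374069576272327 open 0.045494710027944384 gf 19.999504387378693
yaw of tool y 30.654837467312245 tilt [-1.82807884e-04 -6.93537443e-05 -9.99999981e-01]
shift mm [ 6.93592772e-02 -7.25082386e-02  1.62933966e-05]
deck z 0.1630323563505502
axis x 1 edge at 52.491298711858555 n 42 span 22.995225882788063 slope deg 0.2967810762998247 res 1.5935679081241365
axis x -1 edge at -55.41515310441996 n 118 span 87.33142198204715 slope deg 0.04084590790689918 res 0.28307475002984095
axis y 1 edge at 56.55246891631182 n 127 span 86.84960499079881 slope deg 0.236908378481314 res 0.48290843563761593
axis y -1 edge at -48.464988316398895 n 24 span 15.554422832589026 slope deg 5.963095626308971 res 0.7439419519333611
```

Request:
{"name": "drive_tool", "arguments": {
  "moves": [40,0,0,1,0,0,0,40,0,0,0,0,0,0]
}}

```text
t: 8.8
tool_pos: [0.5642, 0.2266, 0.3557]
orientation: [1.555, 2.73, 0.0]
force: [-0.6, 0.3, -1.9]
opening: 0.0454
gripper_force: 20.0
```

Request:
{"name": "drive_tool", "arguments": {
  "moves": [40,0,0,1,0,0,0,40,0,0,0,0,0,0]
}}

```text
t: 9.0
tool_pos: [0.5641, 0.2266, 0.355]
orientation: [1.555, 2.729, 0.0]
force: [-0.5, -0.7, 1.1]
opening: 0.0454
gripper_force: 20.0
```

Request:
{"name": "drive_tool", "arguments": {
  "moves": [40,0,0,1,0,0,0,40,0,0,0,0,0,0]
}}

```text
t: 9.2
tool_pos: [0.5642, 0.2266, 0.3539]
orientation: [1.555, 2.729, 0.0]
force: [-1.7, -1.3, 1.8]
opening: 0.0455
gripper_force: 20.0
```

Run:
```python
from h import *
rel(.564,.2266)
w=robot.read_camera("wrist");lidpose(w,robot.read_state()["tool_pos"],-9)
```

```text
t 9.2 pos [0.56416518 0.2266111  0.35389159] F [-1.66936459 -1.26979254  1.77759238] q6 -0.2374137979243685 open 0.045469897982394494 gf 20.000454783439636
yaw of tool y 30.655612446789192 tilt [ 2.89999805e-04  1.08173002e-04 -9.99999952e-01]
shift mm [ 7.46767895e-02 -1.47757457e-01 -4.91037673e-05]
deck z 0.1622272570259486
axis x 1 edge at 51.87830112187777 n 31 span 23.297846893292178 slope deg -2.780107822905592 res 0.7058336959817068
axis x -1 edge at -55.264955043903186 n 120 span 87.9170232495417 slope deg 0.23707611302917025 res 0.393495529912475
axis y 1 edge at 56.687957082314206 n 119 span 86.88077913156009 slope deg 0.16429727659395357 res 0.37834556753395665
axis y -1 edge at -47.69433715222972 n 25 span 15.74215781228186 slope deg 6.9113014376196045 res 0.7797272500198571
```

The lid is home: the deck is at 0.162 and the weight has transferred to the jar. I'll release it.

Request:
{"name": "drive_tool", "arguments": {
  "moves": [80,0,0,0,0,0,0,80,0,0,0,0,0,0,80,0,0,0,0,0,0,80,0,0,0,0,0,0,80,0,0,-10,0,0,0,80,0,0,-25,0,0,0,80,0,0,-25,0,0,0,80,0,0,-20,0,0,0]
}}

```text
t: 10.05
tool_pos: [0.5642, 0.2266, 0.4363]
orientation: [1.555, 2.729, 0.002]
force: [0.8, 0.4, 0.3]
opening: 0.0801
gripper_force: 0.0
```

Request:
{"name": "drive_tool", "arguments": {
  "moves": [0,0,0,0,0,0,0,0,0,0,0,0,0,0,0,0,0,0,0,0,0,0,0,0,0,0,0,0,0,0,0,0,0,0,0,0,0,0,0,0,0,0]
}}

```text
t: 10.65
tool_pos: [0.5641, 0.2266, 0.433]
orientation: [-1.555, -2.729, 0.001]
force: [0.9, 0.9, 0.2]
opening: 0.0366
gripper_force: 0.0
```

Run:
```python
from h import *
rel(.5646,.2269)
w=robot.read_camera("wrist");save(w,"w4");s=robot.read_state();lidpose(w,s["tool_pos"],-9)
P=pts(w);z=P[...,2];k=np.linalg.norm(P[...,:2]-[.5646,.2269],axis=-1)
b=(k<.026)&(z>.168)&(z<.195);print("button",b.sum(),np.percentile(z[b],[10,50,90]))
c=max(cv2.findContours(b.astype(np.uint8),0,1)[0],key=cv2.contourArea);(u,v),r=cv2.minEnclosingCircle(c);print(u,v,r,cast(w,(u,v),np.median(z[b])))
```

```text
t 10.65 pos [0.56405795 0.22656349 0.4329835 ] F [0.88114692 0.87819835 0.23158673] q6 -0.23738403327966637 open 0.03659853201937291 gf 0.0
yaw of tool y 30.652934003390122 tilt [-1.09188260e-03 -3.27429576e-04 -9.99999350e-01]
shift mm [ 0.01313434  0.63787347 -0.00070204]
deck z 0.16210267335967635
axis x 1 edge at 53.65083970790748 n 63 span 86.97289328824262 slope deg -0.396500039777284 res 1.0019391512806133
axis x -1 edge at -55.28915263160152 n 84 span 87.10036766484842 slope deg 0.4255921695814886 res 0.4151061128134389
axis y 1 edge at 56.72761209167194 n 81 span 86.87748876960794 slope deg -0.21769703476902177 res 0.3377095139677632
axis y -1 edge at -52.27664191276214 n 72 span 86.61103428832143 slope deg -0.34790312590408945 res 1.0914224421509926
button 2367 [0.17884842 0.18061972 0.18159606]
283.09271240234375 218.62913513183594 27.831796646118164 [0.56301233 0.22999936 0.18061972]
```

View pics/w4.png

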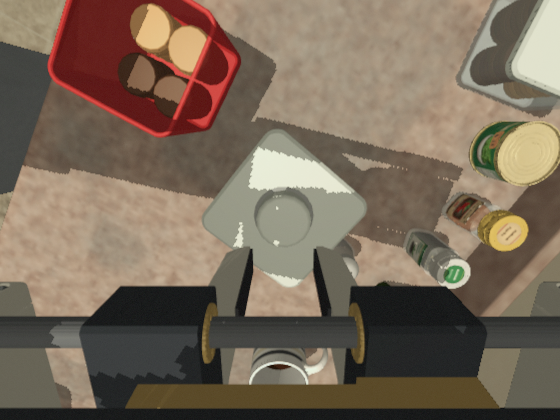

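The view shows the lid seated level on the jar, with the button up at (283,218). The fingers are still closing, so I'll close them fully and descend over the button.

Request:
{"name": "drive_tool", "arguments": {
  "moves": [0,0,0.7,20,0,0,0,0,0,0,20,0,0,0,0,0,0,12,0,0,0,0,0,0,6,0,0,0,0,0,0,0,0,0,0,0,0,0,0,0,0,0]
}}

```text
t: 11.3
tool_pos: [0.565, 0.227, 0.3766]
orientation: [1.555, 2.729, 0.001]
force: [-0.0, 0.1, -0.7]
opening: 0.0006
gripper_force: 0.0
```

Request:
{"name": "drive_tool", "arguments": {
  "moves": [0,0,0,2,0,0,0,0,0,0,2,0,0,0,0,0,0,1,0,0,0,0,0,0,1,0,0,0,0,0,0,0,0,0,0]
}}

```text
t: 11.8
tool_pos: [0.5647, 0.2269, 0.3696]
orientation: [-1.555, -2.73, 0.0]
force: [-0.2, 0.4, -0.2]
opening: 0.0003
gripper_force: 0.0
```

Request:
{"name": "drive_tool", "arguments": {
  "moves": [0,0,0,1,0,0,0,0,0,0,1,0,0,0,0,0,0,0,0,0,0]
}}

```text
t: 12.1
tool_pos: [0.5647, 0.2269, 0.3675]
orientation: [-1.555, -2.729, 0.0]
force: [0.1, 0.4, 0.0]
opening: 0.0005
gripper_force: 0.0
```

Tips are at 0.1815, just above the button. From here I'll press in small steps and watch the force.

Request:
{"name": "drive_tool", "arguments": {
  "moves": [0,0,0,1,0,0,0,0,0,0,1,0,0,0,0,0,0,0,0,0,0]
}}

```text
t: 12.4
tool_pos: [0.5648, 0.2269, 0.3658]
orientation: [1.555, 2.729, 0.0]
force: [0.2, -0.1, 0.7]
opening: 0.0006
gripper_force: 0.4
```

Request:
{"name": "drive_tool", "arguments": {
  "moves": [0,0,0,1,0,0,0,0,0,0,1,0,0,0,0,0,0,0,0,0,0]
}}

```text
t: 12.7
tool_pos: [0.5648, 0.227, 0.3638]
orientation: [1.555, 2.729, 0.0]
force: [-0.8, -0.8, 3.0]
opening: 0.0007
gripper_force: 1.3
```

Request:
{"name": "drive_tool", "arguments": {
  "moves": [0,0,0,1,0,0,0,0,0,0,0,0,0,0]
}}

```text
t: 12.9
tool_pos: [0.5648, 0.227, 0.3633]
orientation: [1.555, 2.729, 0.001]
force: [-1.8, 0.1, 5.2]
opening: 0.0006
gripper_force: 2.6
```

Request:
{"name": "drive_tool", "arguments": {
  "moves": [0,0,0,1,0,0,0,0,0,0,0,0,0,0]
}}

```text
t: 13.1
tool_pos: [0.5648, 0.227, 0.3625]
orientation: [1.555, 2.729, 0.001]
force: [-2.7, -0.8, 6.9]
opening: 0.0004
gripper_force: 3.3
```

Request:
{"name": "drive_tool", "arguments": {
  "moves": [0,0,0,1,0,0,0,0,0,0,0,0,0,0]
}}

```text
t: 13.3
tool_pos: [0.5648, 0.227, 0.3618]
orientation: [1.555, 2.729, 0.001]
force: [-3.6, -1.4, 7.7]
opening: 0.0005
gripper_force: 3.9
```

Request:
{"name": "drive_tool", "arguments": {
  "moves": [0,0,0,0.5,0,0,0,0,0,0,0,0,0,0]
}}

```text
t: 13.5
tool_pos: [0.5648, 0.227, 0.3614]
orientation: [1.555, 2.729, 0.001]
force: [-3.1, -1.5, 8.1]
opening: 0.0006
gripper_force: 4.3
```

Request:
{"name": "drive_tool", "arguments": {
  "moves": [0,0,0,0.5,0,0,0,0,0,0,0,0,0,0]
}}

```text
t: 13.7
tool_pos: [0.5648, 0.227, 0.361]
orientation: [1.555, 2.729, 0.001]
force: [-4.6, -1.2, 9.7]
opening: 0.0005
gripper_force: 4.5
```

Request:
{"name": "drive_tool", "arguments": {
  "moves": [0,0,0,0.5,0,0,0,0,0,0,0,0,0,0]
}}

```text
t: 13.9
tool_pos: [0.5648, 0.227, 0.3606]
orientation: [1.555, 2.729, 0.001]
force: [-4.4, -1.6, 10.9]
opening: 0.0007
gripper_force: 4.9
```

Request:
{"name": "drive_tool", "arguments": {
  "moves": [0,0.3,-0.4,0.5,0,0,0,0,0,0,0,0,0,0]
}}

```text
t: 14.1
tool_pos: [0.5645, 0.227, 0.3604]
orientation: [1.555, 2.728, 0.002]
force: [-3.2, -2.1, 10.8]
opening: 0.0003
gripper_force: 4.9
```

Request:
{"name": "drive_tool", "arguments": {
  "moves": [0,0,0,0.5,0,0,0,0,0,0,0,0,0,0]
}}

```text
t: 14.3
tool_pos: [0.5645, 0.227, 0.36]
orientation: [1.554, 2.728, 0.002]
force: [-3.0, -1.7, 10.4]
opening: 0.0002
gripper_force: 5.3
```

Request:
{"name": "drive_tool", "arguments": {
  "moves": [0,0,0,0.5,0,0,0,0,0,0,0,0,0,0]
}}

```text
t: 14.5
tool_pos: [0.5645, 0.227, 0.3593]
orientation: [1.555, 2.728, 0.002]
force: [-2.2, -0.6, 9.9]
opening: 0.0004
gripper_force: 5.0
```

Request:
{"name": "drive_tool", "arguments": {
  "moves": [0,0,0,0.5,0,0,0,0,0,0,0,0,0,0]
}}

```text
t: 14.7
tool_pos: [0.5645, 0.227, 0.3579]
orientation: [1.555, 2.729, 0.001]
force: [0.2, 0.0, 3.9]
opening: 0.0006
gripper_force: 1.9
```

Request:
{"name": "drive_tool", "arguments": {
  "moves": [0,0,0,0.5,0,0,0,0,0,0,0,0,0,0]
}}

```text
t: 14.9
tool_pos: [0.5643, 0.227, 0.3567]
orientation: [1.555, 2.729, 0.0]
force: [0.0, -0.2, 2.4]
opening: 0.0003
gripper_force: 1.3
```

Request:
{"name": "drive_tool", "arguments": {
  "moves": [0,0,0,0.5,0,0,0,0,0,0,0,0,0,0]
}}

```text
t: 15.1
tool_pos: [0.5644, 0.227, 0.3567]
orientation: [1.555, 2.729, 0.001]
force: [-0.2, -0.7, 5.2]
opening: 0.0004
gripper_force: 2.5
```

Request:
{"name": "drive_tool", "arguments": {
  "moves": [0,0,0,0.5,0,0,0,0,0,0,0,0,0,0]
}}

```text
t: 15.3
tool_pos: [0.5644, 0.227, 0.3566]
orientation: [1.555, 2.729, 0.001]
force: [-1.2, -0.6, 7.9]
opening: 0.0006
gripper_force: 3.8
```

The button snapped from 0.3593 to 0.3567 and then stopped dead. I'll give it one small firm push, then retract and check.

Request:
{"name": "drive_tool", "arguments": {
  "moves": [0,0,0,0.5,0,0,0,0,0,0,0,0,0,0,0,0,0,-3,0,0,0,0,0,0,-10,0,0,0,0,0,0,-30,0,0,0,0,0,0,-30,0,0,0,0,0,0,0,0,0,0,0,0,0,0,0,0,0]
}}

```text
t: 16.1
tool_pos: [0.5644, 0.2271, 0.4293]
orientation: [1.555, 2.729, 0.002]
force: [0.5, -0.1, 0.4]
opening: 0.0004
gripper_force: 0.0
```

Run:
```python
from h import *
rel(.5646,.2269)
w=robot.read_camera("wrist");s=robot.read_state();lidpose(w,s["tool_pos"],-9)
P=pts(w);z=P[...,2];k=np.linalg.norm(P[...,:2]-[.5646,.2269],axis=-1)
print("button",np.percentile(z[(k<.015)&(z>.15)&(z<.195)],[10,50,90]))
save(robot.read_camera("scene"),"s5")
```

```text
t 16.1 pos [0.56439977 0.22708248 0.42929706] F [ 0.54935201 -0.09996035  0.44038707] q6 -0.23680426883452904 open 0.0003921752238901905 gf 0.0
yaw of tool y 30.655882971744756 tilt [ 1.68957857e-03  5.99171432e-04 -9.99998393e-01]
shift mm [-2.59072941e-01  7.92023936e-02  2.28965876e-04]
deck z 0.16210073097671462
axis x 1 edge at 53.80795043831999 n 53 span 60.91703470963327 slope deg -0.9531783731312333 res 0.7068348270793801
axis x -1 edge at -55.20356867773507 n 86 span 86.567741233332 slope deg 0.6266925860027637 res 0.6886364289979044
axis y 1 edge at 56.21871443089043 n 85 span 86.24726488055225 slope deg 0.10261720186105895 res 0.4924599188125956
axis y -1 edge at -52.73794189100472 n 54 span 52.800461751615615 slope deg 0.5200245933543824 res 0.864716330795067
button [0.16954737 0.17036014 0.17118776]
```

View pics/s5.png

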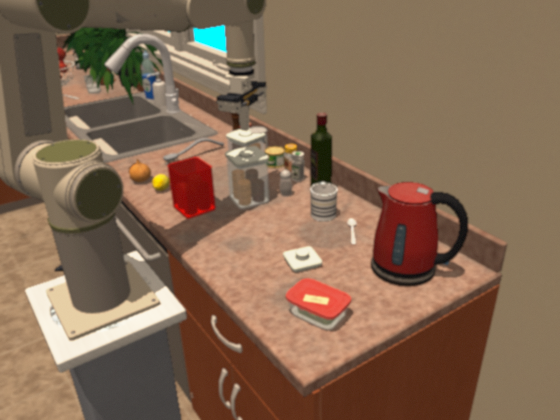

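The button has stayed down at 0.1704, where it was 0.1806. The lid is home, the jar hasn't moved and the gripper is clear, so I'll hand in the job.

```bash
python3 -c "
from plant import robot
print(robot.close_job())"
```

```text
the job is handed in; nothing more can be done
None
```

The larger lid is fully home in the clear jar and its button is clicked down and staying down; the push read no more than about 11 N at any check, nothing else was seen to move, and the job was handed in at about 16 s.

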